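# Pack the clamp gap at a guitar neck's heel and hold it shut

### The job

Stand maple shims from the rack on the clamp jig's bed, upright side by side between the guitar neck's heel and the spring-back jaw, adding them until pushing the jaw in squeezes the stack firmly against the heel with the jaw's red pointer in the green band, short of its end stop; use no more shims than that takes and leave the others in the rack. Finish while still holding: keep pushing the jaw's red back plate so that the stack stays squeezed, as the jaw springs open if let go. Leave everything else on the bench alone.

Things in the scene. Friction and masses are not known exactly. Their poses are not given: they have to be found in the camera images.
- jig: Fixed plywood clamp jig, bed 110 mm wide (x), 295 mm long (y), top 20 mm above the bench. Origin on the bench, mid-width, under the place of the jaw's front face when the jaw is at its end stop. +y runs from jaw to guitar neck, z up. The gap's sides are open. A steel stop block, 14 mm high, stands at the bed's -x edge, 38 to 50 mm to -y of the origin.
- band (a point): Centre of the green band, 14 mm long, painted on the bed's +x edge beside the jaw: the working range of the jaw's red pointer, 15 to 1 mm short of the end stop.
- neck: Fixed guitar neck, brown with dark fretboard, along the jig's +y, axes as the jig's. Origin: foot of the heel's flat end face, mid-width, at bed level (20 mm up). Heel 62 mm wide, 50 high. Its face is 7 to 33 mm to +y of the jig's origin, different each time: the gap left with the jaw at its end stop. Two clamps with red handles grip it 170 and 250 mm along, up to 83 mm above the bed.
- jaw_slide (a joint): Slide of the jaw to the jig's +y: 0 open (a spring returns it there when let go), 0.060 m end stop. Jaw front face at jig y = value - 0.060. Green band: 0.045 to 0.059. The spring resists with 1.5 N (open) to 3 N (end stop); only the end stop, or shims squeezed against the neck, stop it hard.
- rack: Fixed dark wooden rack, 30 x 165 x 21 mm, origin under its centre, long axis y. Holds the shims on edge, 40 mm apart along y, in slots 15 mm wide; slot floor 8 mm, walls 21 mm above the bench. The shims overhang it by 8 mm at each end.
- jaw_back (a point): Middle of the red push plate (60 mm wide, 40 high) on the back of the aluminium clamp jaw, 34 mm above the bed; pushed to the jig's +y. The jaw is 70 mm wide, 30 thick (its cork front face lies 30 mm ahead of this point), its top 56 mm above the bed; a flat steel foot, 11 mm high, reaches 30 mm behind the plate.
- shim0_c (a point): Centre of a light maple shim, a plate 46 mm wide (its x), 12 mm thick (its y) and 45 mm high (its z), 30 g, standing on edge in the rack; to be gripped from above across the 46 mm width, its ends being free. All four are alike.
- shim1_c (a point): Centre of a light maple shim, a plate 46 mm wide (its x), 12 mm thick (its y) and 45 mm high (its z), 30 g, standing on edge in the rack; to be gripped from above across the 46 mm width, its ends being free. All four are alike.
- shim2_c (a point): Centre of a light maple shim, a plate 46 mm wide (its x), 12 mm thick (its y) and 45 mm high (its z), 30 g, standing on edge in the rack; to be gripped from above across the 46 mm width, its ends being free. All four are alike.
- shim3_c (a point): Centre of a light maple shim, a plate 46 mm wide (its x), 12 mm thick (its y) and 45 mm high (its z), 30 g, standing on edge in the rack; to be gripped from above across the 46 mm width, its ends being free. All four are alike.
- glue: Loose bystander: glue bottle, to be left alone; origin at its underside
- tape: Loose bystander: tape roll, to be left alone; origin at its underside
- sander: Loose bystander: cork sanding block, to be left alone; origin at its underside
- pencil: Loose bystander: blue pencil, to be left alone; origin at its underside
- driver: Loose bystander: screwdriver, to be left alone; origin at its underside
- spare_clamp: Loose bystander: spare red-handled clamp, to be left alone; origin at its underside

How it is judged (in metres and radians):
On the way:
1. the first shim stands upright in the gap on the jig's bed, with the jaw still open (((x of shim0_c in the frame of jig between -0.02 and 0.02 m and y of shim0_c in the frame of jig above -0.06 m and y of shim0_c in the frame of neck below 0 m and z of shim0_c in the frame of jig between 0.038 and 0.047 m and angle between shim0_c's own z axis and vertical below 0.15 rad and angle between the y axis of shim0_c and the y axis of jig, either way round below 0.2 rad) or (x of shim1_c in the frame of jig between -0.02 and 0.02 m and y of shim1_c in the frame of jig above -0.06 m and y of shim1_c in the frame of neck below 0 m and z of shim1_c in the frame of jig between 0.038 and 0.047 m and angle between shim1_c's own z axis and vertical below 0.15 rad and angle between the y axis of shim1_c and the y axis of jig, either way round below 0.2 rad) or (x of shim2_c in the frame of jig between -0.02 and 0.02 m and y of shim2_c in the frame of jig above -0.06 m and y of shim2_c in the frame of neck below 0 m and z of shim2_c in the frame of jig between 0.038 and 0.047 m and angle between shim2_c's own z axis and vertical below 0.15 rad and angle between the y axis of shim2_c and the y axis of jig, either way round below 0.2 rad) or (x of shim3_c in the frame of jig between -0.02 and 0.02 m and y of shim3_c in the frame of jig above -0.06 m and y of shim3_c in the frame of neck below 0 m and z of shim3_c in the frame of jig between 0.038 and 0.047 m and angle between shim3_c's own z axis and vertical below 0.15 rad and angle between the y axis of shim3_c and the y axis of jig, either way round below 0.2 rad)) and value of joint jaw_slide below 0.03 m), for 0.2 s.
At the end, for the whole second after the job is handed in: Robot still pushes the jaw (over 4 N); jaw still, slide 44 to 59.5 mm; a shim bears on the jaw and one on the heel, over 3 N each; every shim stands upright in the gap (within 20 mm of the middle, tilt < 0.15, turn < 0.2 rad) or in its rack slot (within 30 mm) (value of joint jaw_slide between 0.044 and 0.0595 m and velocity of joint jaw_slide below 0.01 m/s and (contact force between jaw_slide and shim0 above 3 N or contact force between jaw_slide and shim1 above 3 N or contact force between jaw_slide and shim2 above 3 N or contact force between jaw_slide and shim3 above 3 N) and (contact force between neck and shim0 above 3 N or contact force between neck and shim1 above 3 N or contact force between neck and shim2 above 3 N or contact force between neck and shim3 above 3 N) and contact force between any of the fingers, the arm and jaw_slide above 4 N and ((x of shim0_c in the frame of jig between -0.02 and 0.02 m and y of shim0_c in the frame of jig above -0.06 m and y of shim0_c in the frame of neck below 0 m and z of shim0_c in the frame of jig between 0.038 and 0.047 m and angle between shim0_c's own z axis and vertical below 0.15 rad and angle between the y axis of shim0_c and the y axis of jig, either way round below 0.2 rad) or (distance of shim0_c from where it was at the start of the episode below 0.03 m and angle between shim0_c's own z axis and vertical below 0.3 rad)) and ((x of shim1_c in the frame of jig between -0.02 and 0.02 m and y of shim1_c in the frame of jig above -0.06 m and y of shim1_c in the frame of neck below 0 m and z of shim1_c in the frame of jig between 0.038 and 0.047 m and angle between shim1_c's own z axis and vertical below 0.15 rad and angle between the y axis of shim1_c and the y axis of jig, either way round below 0.2 rad) or (distance of shim1_c from where it was at the start of the episode below 0.03 m and angle between shim1_c's own z axis and vertical below 0.3 rad)) and ((x of shim2_c in the frame of jig between -0.02 and 0.02 m and y of shim2_c in the frame of jig above -0.06 m and y of shim2_c in the frame of neck below 0 m and z of shim2_c in the frame of jig between 0.038 and 0.047 m and angle between shim2_c's own z axis and vertical below 0.15 rad and angle between the y axis of shim2_c and the y axis of jig, either way round below 0.2 rad) or (distance of shim2_c from where it was at the start of the episode below 0.03 m and angle between shim2_c's own z axis and vertical below 0.3 rad)) and ((x of shim3_c in the frame of jig between -0.02 and 0.02 m and y of shim3_c in the frame of jig above -0.06 m and y of shim3_c in the frame of neck below 0 m and z of shim3_c in the frame of jig between 0.038 and 0.047 m and angle between shim3_c's own z axis and vertical below 0.15 rad and angle between the y axis of shim3_c and the y axis of jig, either way round below 0.2 rad) or (distance of shim3_c from where it was at the start of the episode below 0.03 m and angle between shim3_c's own z axis and vertical below 0.3 rad))); the arm keeps its last pose, push and grip.
It fails at once if a bystander (glue, tape, sanding block, pencil, screwdriver or spare clamp) is moved more than 30 mm (distance of any of glue, tape, sander, pencil, driver, spare_clamp from where it was at the start of the episode above 0.03 m).
It also fails if it takes over 72 s, if anything falls off the work surface, if the arm or the gripper's body presses on something with over 40 N, if the wrist force passes 120 N, or if a joint passes its speed limit or range.

### The arm

A 6-joint arm with a two-finger parallel gripper is mounted at the origin on the work surface. World frame = base frame: x ahead of the robot, y to its left, z up, the work surface at z = 0. Lengths are in mm, angles in degrees, forces in N, time in s.
With the tool pointing down it reaches from about 300 to 850 mm from the base axis. Payload 4.2 kg.
Tool frame: the origin (TCP) lies midway between the tips of the shut fingers; the grasp point (between the pads) lies 19 mm behind it (env.grasp_offset is the distance from the TCP to the grasp point, in mm); z points along the fingers, y is the line along which they close (so a half turn about z gives the same grasp; the last joint's range is limited). The gripper opens to 91 mm and grips with 3 to 60 N. Pads are 32 mm wide; open, the fingers measure 118 mm over their backs; the gripper's body (76 mm by 178 mm) begins 60 mm behind the grasp point.
Start: joints at [75.459, 18.312, 89.639, -0, 72.044, -1.146], TCP at [133.215, 559.372, 213.976] pointing down, gripper open.
Joint ranges: [-177.97, 177.97], [-48.28, 115.42], [12.27, 149.76], [-77.06, 257.06], [2.81, 150.46], [-146.56, 146.56]. Speed limits (degrees/s): [147.25, 147.25, 180, 180, 180, 180].

### API

Orientations are given as [roll, pitch, yaw] about the fixed x, y, z axes, in that order (R = Rz(yaw) Ry(pitch) Rx(roll)).
In Python, from workcell import env, optics gives the robot as it stands. The module is installed in compiled form; this text tells all that it offers.
- The arm moves only by the tool send_rows, never from a script. Its argument "targets" is a list that holds one entry, the list of rows, each a list of 7 numbers: the turn, a rotation vector about the world's x, y, z scaled (see below), then the shift along the world's x, y, z scaled (see below), then the closure, from -1 (fully open) to 1 (shut). In form: [[[rx, ry, rz, x, y, z, gripper], ...]]. A call has 1 to 12 rows; each row shifts and turns the commanded pose from where the row before left it; what a row does not reach is not made up. The controller multiplies each number of a shift by 0.2 m and each number of a turn by pi/2 rad. A row lasts 1/10 s, in which the tool goes at most 50 mm and 8.59 degrees, less where a joint would pass 70% of its speed; a pose out of reach is approached as far as the arm can. A call with a number of a shift or a turn outside -1 to 1 is refused whole. A call with a gripper value outside its range is refused whole. The fingers move at their own pace and stop on an object; "grip_force" is the grip in N (left out, the last holds). Time passes only in rows, so rows that do not move let the fingers close. It gives the time, the measured TCP pose, the force, the opening and the grip force at its end, in the units of the state.
- env.state(): the state, without advancing time (a new reading comes with each control period).
- optics.grab_frame(name): name is "scene" or "side" or "wrist"; returns (picture, depth): 384x512x3 uint8, red, green, blue; 384x512 float32, mm along the optical axis (not along the pixel's ray), 0 where there is no reading.
- optics.camera_info(name): a dict with "camera_matrix" (3x3 intrinsics, pixels), "R" (3x3) and "t" (3): a world point X has camera coordinates R X + t; the wrist camera has in their place "mount" (4x4, takes a point from camera to tool coordinates, whose origin is the TCP and whose axes are the flange's). Camera axes: x right, y down, z forward; pixel columns grow to the right and rows downward; lengths in mm; the calibration is good to about 2 mm. A picture is of the moment at which its call begins: read the wrist's pose just before it. camera_info takes no time and is no camera call.
- env.job_done(): hands the job in; it is judged then, once.
Trained networks look in the newest picture that a camera, given by its name, has taken for a name from the list of things; names that differ only in an ending like _2 or _b are one class to them, and where a whole thing is asked for, a point or a joint stands for the part that bears it (a point fixed in the world has none). Each returns a list of dicts, best first, with "conf" (0 to 1); they miss things now and then, are a little off and sometimes report something else, mostly with a low value. They report only what shows in the picture. A call takes as long as a camera call.
- optics.silhouettes(camera, name): "mask" (384x512 bool, what is visible of it) and "at" ([column, row] in pixels, amid what is visible of it).
- optics.place_of(camera, name): "at" ([column, row] in pixels: a listed point, or the origin of a listed thing).
The state is a dict: "time_s": time; "qpos": joint angles; "qvel": joint speeds; "effort": joint torques, N m; "ee_pos": TCP position; "ee_rot": TCP orientation; "force": force on the tool from outside, world axes, zero at the start; "torque": the same for the moment, N m; "gripper_width": finger opening in mm; "gripper_force": force on a finger pad.
Only numpy, scipy, OpenCV 4.12 (cv2) and the standard library are available. Lean on these libraries where they do the work, as an engineer would, in place of code of your own. Each camera call takes 0.05 s, during which the arm holds its last target. There are 200 camera calls.

## Working session

There is one attempt and no reset: what is moved stays moved. The work goes in short steps, Python scripts to look and compute and a tool call to move; the robot and the scene stay as the last step left them, time stands still between calls to the robot, and variables do not carry over. Pictures are saved under pics/ and viewed, at most 10 in all, crops included, and the job is handed in when it is done.

Besides the shell and the picture viewer there is one more tool, called after ">>>" as name(argument=value, ...) on one line, values as JSON. send_rows: Moves the arm, as the interface text tells. Its arguments: {"type":"object","properties":{"targets":{"type":"array"},"grip_force":{"type":"number"}},"required":["targets"]}

```bash
mkdir -p pics; cat > h.py <<'E'
import numpy as np, cv2
from workcell import env, optics
from scipy.spatial.transform import Rotation as Ro
def cam(name):
    i=optics.camera_info(name); K=np.array(i["camera_matrix"])
    if name!="wrist": return K,np.array(i["R"]),np.array(i["t"])
    s=env.state(); M=np.array(i["mount"]); T=np.eye(4)
    r=np.array(s["ee_rot"]); T[:3,:3]=Ro.from_euler('xyz',r,degrees=True).as_matrix() if r.size==3 else r.reshape(3,3); T[:3,3]=s["ee_pos"]
    W=np.linalg.inv(T@M); return K,W[:3,:3],W[:3,3]
def cloud(name):
    C=cam(name); p,d=optics.grab_frame(name); K,R,t=C
    v,u=np.mgrid[:384,:512]; rays=np.stack([u,v,np.ones_like(u)],-1)@np.linalg.inv(K).T
    X=(rays*d[...,None]-t)@R; X[d==0]=np.nan
    return p,d,X,C
def save(n,p): cv2.imwrite(f"pics/{n}.png",cv2.cvtColor(p,cv2.COLOR_RGB2BGR))
def atz(C,px,z):
    K,R,t=C; r=R.T@np.linalg.solve(K,[px[0],px[1],1.]); o=-R.T@t
    return o+r*(z-o[2])/r[2]
E
python3 - <<'E'
from h import *
np.set_printoptions(precision=1,suppress=True)
print({k:(np.round(v,2) if not np.isscalar(v) else v) for k,v in env.state().items()})
ims=[]
H=dict(jig=0,neck=20,jaw_back=54,rack=0,shim0_c=30.5,shim1_c=30.5,shim2_c=30.5,shim3_c=30.5,band=20,glue=0,tape=0,sander=0,pencil=0,driver=0,spare_clamp=0)
for c in ("scene","side"):
    p,d,X,C=cloud(c); ims.append(p)
    print(c,"cam at",-C[1].T@C[2])
    for n,z in H.items():
        for q in optics.place_of(c,n)[:4]:
            print(n,round(q["conf"],2),np.round(q["at"]),atz(C,q["at"],z))
    save(c+"0",p)
E
```

```text
{'time_s': 0.0, 'qpos': array([75.5, 18.4, 89.7, -0. , 72. , -1.1]), 'qvel': array([-0. ,  0.1,  0. ,  0.1, -0. , -0.1]), 'effort': array([  0. , -41.2, -23.2,   0.1,   0.1,  -0. ]), 'ee_pos': array([133.1, 558.9, 213.1]), 'ee_rot': array([-179.9,   -0. ,  166.6]), 'force': array([ 0.2,  0.3, -0. ]), 'torque': array([-0.,  0., -0.]), 'gripper_force': 0.0, 'gripper_width': 91.35836400239435}
scene cam at [1053.4 -266.3  833.1]
jig 0.72 [293. 197.] [583.5  28.5   0. ]
neck 0.88 [295. 188.] [570.7  37.2  20. ]
jaw_back 0.65 [259. 202.] [592.8 -71.8  54. ]
rack 0.6 [149. 189.] [ 401.2 -306.8    0. ]
rack 0.59 [159. 212.] [ 480.  -303.6    0. ]
shim0_c 0.51 [168. 217.] [ 523.8 -285.3   30.5]
shim1_c 0.54 [161. 207.] [ 489.3 -291.8   30.5]
shim1_c 0.49 [260. 204.] [583.  -65.5  30.5]
shim2_c 0.5 [159. 196.] [ 456.7 -288.6   30.5]
shim3_c 0.79 [151. 182.] [ 405.9 -295.7   30.5]
shim3_c 0.46 [307. 113.] [354.2 189.5  30.5]
band 0.68 [170. 216.] [ 515.2 -281.    20. ]
glue 0.57 [284. 136.] [381.8 102.1   0. ]
tape 0.97 [260. 289.] [ 771.7 -151.     0. ]
tape 0.33 [163. 208.] [ 471.2 -290.6   
[... 483 characters left out ...]
00.2   54. ]
rack 0.69 [320. 309.] [ 473.  -297.5    0. ]
rack 0.19 [336. 278.] [ 547.4 -274.5    0. ]
shim0_c 0.62 [339. 277.] [ 534.3 -286.1   30.5]
shim1_c 0.56 [325. 291.] [ 490.5 -288.4   30.5]
shim2_c 0.59 [314. 308.] [ 449.4 -297.    30.5]
shim3_c 0.58 [300. 324.] [ 410.5 -301.    30.5]
shim3_c 0.51 [162. 218.] [358.4  73.8  30.5]
band 0.7 [272. 181.] [634.3   9.8  20. ]
glue 0.75 [161. 218.] [367.1 103.2   0. ]
tape 0.74 [356. 193.] [ 775.3 -149.3    0. ]
sander 0.8 [134. 198.] [350.1 207.7   0. ]
pencil 0.97 [222. 279.] [ 374.2 -122.6    0. ]
driver 0.89 [387. 253.] [ 676.3 -307.8    0. ]
driver 0.32 [308. 305.] [ 461.6 -276.6    0. ]
spare_clamp 0.85 [307. 174.] [736.6 -17.5   0. ]
```

```bash
python3 - <<'E'
import cv2,numpy as np
a=cv2.imread("pics/scene0.png")[90:310,120:420];b=cv2.imread("pics/side0.png")[140:350,120:420]
cv2.imwrite("pics/both.png",cv2.resize(np.vstack([a,b]),(800*3//4,860*3//4*0+600)) if 0 else np.hstack([cv2.resize(a,(400,293)),cv2.resize(b,(400,280)).copy() if 0 else cv2.resize(b,(400,293))]))
cv2.imwrite("pics/s.png",cv2.resize(b,(800,560),interpolation=cv2.INTER_CUBIC))
E
```

```text
(no output)
```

View pics/s.png

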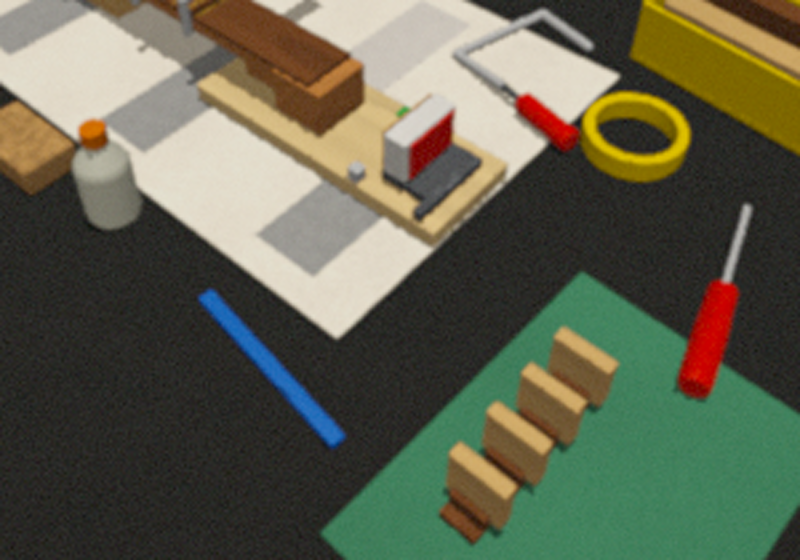

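View pics/scene0.png

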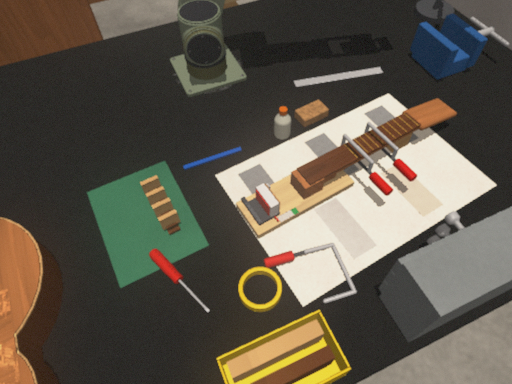

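The side view (crop from 120,140, ×2.67) shows the jig with its jaw open (white jaw with red plate at about 285,192), the heel at about 250,180, and four shims in the rack from (300,324) to (339,277). The bottle, pencil, tape, spare clamp and screwdriver all stand clear. Next I fit the poses from depth.

```bash
python3 - <<'E'
from h import *
np.set_printoptions(precision=1,suppress=True)
def rect(P):
    (c,s,a)=cv2.minAreaRect(P[:,:2].astype(np.float32)); return np.round(c,1),np.round(s,1),round(a,1)
for c in ("scene","side"):
    p,d,X,C=cloud(c); Z=X[...,2]
    hsv=cv2.cvtColor(p,cv2.COLOR_RGB2HSV)
    reg=lambda x0,x1,y0,y1,z0,z1:(X[...,0]>x0)&(X[...,0]<x1)&(X[...,1]>y0)&(X[...,1]<y1)&(Z>z0)&(Z<z1)
    print(c,"bench z",np.nanmedian(Z[reg(430,520,-200,-150,-20,20)]))
    m=reg(520,670,-150,40,68,84); print("jawtop",m.sum(),np.median(X[m],0),rect(X[m]))
    m=reg(520,670,-150,100,12,26); print("bed",m.sum(),rect(X[m]), np.median(Z[m]))
    m=reg(520,670,0,120,60,110); print("heeltop",m.sum(),rect(X[m]),np.median(Z[m]))
    g=(hsv[...,0]>45)&(hsv[...,0]<75)&(hsv[...,1]>120)&reg(600,700,-80,60,5,35)
    print("green",g.sum(),X[g].mean(0) if g.any() else 0)
    for k,n in enumerate(("shim0_c","shim1_c","shim2_c","shim3_c")):
        q=optics.silhouettes(c,n)[:1]
        for s in q:
            mm=s["mask"]&(Z>47)&(Z<60); print(n,round(s["conf"],2),mm.sum(),X[mm].mean(0) if mm.any() else 0,rect(X[mm]) if mm.sum()>5 else 0)
    m=reg(380,580,-350,-230,47,60); print("tops",m.sum(),rect(X[m]))
E
```

```text
scene bench z -1.3146547769439656
jawtop 360 [592.7 -52.5  73.9] (array([588.5, -13.3]), array([ 70.2, 111.9]), 6.5)
bed 1742 (array([587.2,  -9.1]), array([112.3, 210.1]), 7.6) 18.559365665226345
heeltop 776 (array([576. ,  78.1]), array([61.9, 90.2]), 7.4) 73.75592425917318
green 15 [630.1   6.   19.1]
shim0_c 0.55 93 [ 532.8 -287.7   51.3] (array([ 532. , -287.5]), array([14.3, 43.2]), 7.1)
shim1_c 0.55 88 [ 493.5 -290.4   51. ] (array([ 492.4, -291. ]), array([13.9, 44.4]), 6.2)
shim2_c 0.81 94 [ 453.7 -296.    51.2] (array([ 453.1, -295.7]), array([14.3, 45.6]), 8.3)
shim3_c 0.74 85 [ 414.  -301.3   50.9] (array([ 414.3, -300.7]), array([14.9, 44.1]), 5.3)
tops 380 (array([ 472.6, -293.6]), array([133.8,  45.4]), 6.3)
side bench z -0.037693810958391485
jawtop 350 [586.8 -52.6  75.3] (array([590.1, -13.5]), array([ 71.9, 110.8]), 3.2)
bed 1578 (array([585.8,  -3.4]), array([112.1, 218.6]), 7.6) 19.91195486678911
heeltop 712 (array([574.4,  80.1]), array([62.8, 88.1]), 8.0) 75.09091219141769
green 5 [630.   10.3  20.5]
shim0_c 0.7 175 [ 529.8 -285.3   52.1] (array([ 531. , -284.6]), array([13.3, 45.9]), 5.2)
shim1_c 0.79 183 [ 490.2 -290.3   52.1] (array([ 491.5, -289.4]), array([14., 45.]), 5.9)
shim2_c 0.76 203 [ 450.7 -294.2   52.2] (array([ 451.5, -293.5]), array([12.7, 45.7]), 7.7)
shim3_c 0.61 213 [ 411.1 -299.2   52.5] (array([ 411.7, -298.3]), array([12.6, 45.2]), 6.1)
tops 789 (array([ 471.5, -291.3]), array([133.1,  45.9]), 6.5)
```

>>> send_rows(targets=[[[0,0,-0.048,0.115,-0.185,0.027,-1],[0,0,-0.048,0.115,-0.185,0.027,-1],[0,0,-0.048,0.115,-0.185,0.027,-1],[0,0,-0.048,0.115,-0.185,0.027,-1],[0,0,-0.048,0.115,-0.185,0.027,-1],[0,0,-0.048,0.115,-0.185,0.027,-1],[0,0,-0.048,0.115,-0.185,0.027,-1],[0,0,-0.048,0.115,-0.185,0.027,-1],[0,0,-0.048,0.115,-0.185,0.027,-1],[0,0,-0.048,0.115,-0.185,0.027,-1],[0,0,-0.048,0.115,-0.185,0.027,-1],[0,0,-0.048,0.115,-0.185,0.027,-1]]])

```text
time_s: 3.3
ee_pos: [409.8, 113.7, 279.3]
ee_rot: [179.9, 0.0, 114.6]
force: [0.5, 0.7, -0.0]
gripper_width: 90.9
gripper_force: 0.0
```

>>> send_rows(targets=[[[0,0,-0.048,0.115,-0.185,0.027,-1],[0,0,-0.048,0.115,-0.185,0.027,-1],[0,0,-0.048,0.115,-0.185,0.027,-1],[0,0,-0.048,0.115,-0.185,0.027,-1],[0,0,0,0,0,0,-1],[0,0,0,0,0,0,-1]]])

```text
time_s: 3.9
ee_pos: [501.2, -33.2, 300.0]
ee_rot: [-180.0, -0.0, 97.4]
force: [0.9, 0.6, -0.7]
gripper_width: 91.2
gripper_force: 0.0
```

```bash
python3 - <<'E'
from h import *
np.set_printoptions(precision=1,suppress=True)
p,d,X,C=cloud("wrist"); save("w1",cv2.resize(p,(768,576))); print("cam",-C[1].T@C[2],C[1])
a=np.radians(7.6); ex=np.array([np.cos(a),np.sin(a)]); ey=np.array([-ex[1],ex[0]])
for c in ("wrist","scene","side"):
    if c!="wrist": p,d,X,C=cloud(c)
    P=X.reshape(-1,3); P=P[np.isfinite(P).all(1)]
    L=np.c_[(P[:,:2]-[587,0])@ex,(P[:,:2]-[587,0])@ey,P[:,2]]
    L=L[(abs(L[:,0])<80)&(L[:,1]>-150)&(L[:,1]<100)]
    bed=L[(L[:,2]>14)&(L[:,2]<25)]
    print(c,"bed x",np.percentile(bed[:,0],[1,99]),"ymin",np.percentile(bed[:,1],1),"z",np.median(bed[:,2]))
    top=L[(L[:,2]>66)&(L[:,2]<85)&(abs(L[:,0])<40)]
    j=top[top[:,1]<-10]; h=top[top[:,1]>0]
    print(" jaw y",np.percentile(j[:,1],[1,5,50,95,99]),"x",np.percentile(j[:,0],[2,98]),len(j))
    print(" heel y",np.percentile(h[:,1],[0,1,5]),"x",np.percentile(h[:,0],[2,98]))
    fit=[]
    for m in (j,h):
        if len(m)>20: (cc,s,ang)=cv2.minAreaRect(m[:,:2].astype(np.float32)); fit.append((np.round(cc,1),np.round(s,1),round(ang,1)))
    print(" ",fit)
E
```

```text
cam [493.2  32.5 472. ] [[ 1.   0.1 -0. ]
 [ 0.1 -1.   0.2]
 [ 0.  -0.2 -1. ]]
wrist bed x [-55.7  52.9] ymin -110.66186960287624 z 21.235208903379274
 jaw y [-66.4 -64.9 -50.6 -37.  -36.7] x [-35.2  31.6] 1012
 heel y [37.7 37.8 40.5] x [-31.2  27.1]
  [(array([ -0.9, -51.7]), array([30.3, 70.4]), 89.8), (array([-1.1, 68.8]), array([62.1, 61.7]), 89.8)]
scene bed x [-55.   53.8] ymin -113.16140596509615 z 18.60476886942886
 jaw y [-69.1 -68.4 -54.7 -40.1 -38.9] x [-34.   33.8] 341
 heel y [34.4 35.9 38.9] x [-29.3  29.5]
  [(array([ -1.3, -54.1]), array([71.5, 31.5]), 1.1), (array([-0.8, 67.2]), array([65.4, 62.9]), 89.3)]
side bed x [-57.   51.9] ymin -111.2859428349807 z 19.92167568386664
 jaw y [-66.7 -66.  -54.4 -37.6 -36.5] x [-36.2  31.1] 343
 heel y [37.3 37.9 39.5] x [-32.4  26.3]
  [(array([ -1.9, -51.9]), array([31.7, 71. ]), 88.7), (array([-2.2, 68.4]), array([62.4, 62.5]), 0.4)]
```

View pics/w1.png

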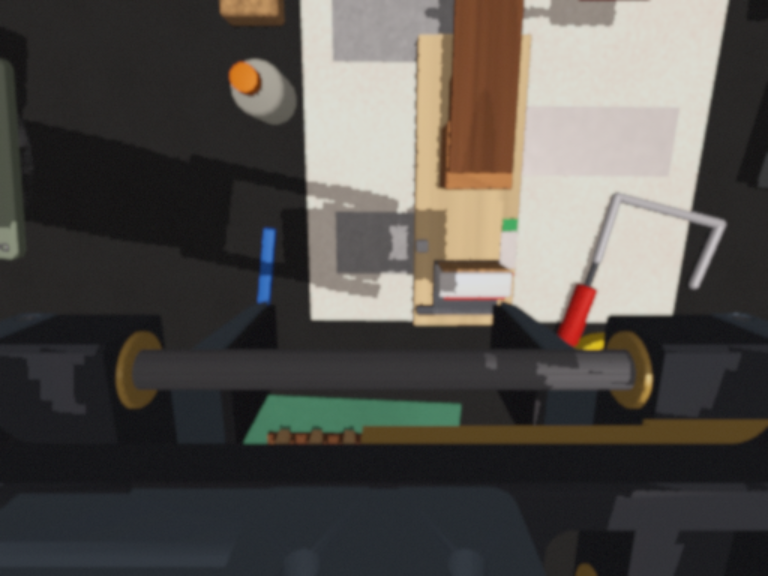

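The wrist view shows the open jaw (475,280), the heel face (480,182), the green band (510,225) and the stop block (421,245). The gap is about 74 mm in all three cameras, so about 14 mm would be left at the end stop. That takes two shims, with the slide at about 50 mm. Next I go above shim0.

>>> send_rows(targets=[[[0,0,-0.092,0.014,-0.115,-0.082,-1],[0,0,-0.092,0.014,-0.115,-0.082,-1],[0,0,-0.092,0.014,-0.115,-0.082,-1],[0,0,-0.092,0.014,-0.115,-0.082,-1],[0,0,-0.092,0.014,-0.115,-0.082,-1],[0,0,-0.092,0.014,-0.115,-0.082,-1],[0,0,-0.092,0.014,-0.115,-0.082,-1],[0,0,-0.092,0.014,-0.115,-0.082,-1],[0,0,-0.092,0.014,-0.115,-0.082,-1],[0,0,-0.092,0.014,-0.115,-0.082,-1],[0,0,-0.092,0.014,-0.115,-0.082,-1],[0,0,0,0,0,0,-1]]])

```text
time_s: 5.25
ee_pos: [531.2, -285.8, 117.8]
ee_rot: [-179.9, 0.2, 6.3]
force: [0.2, 1.3, 0.5]
gripper_width: 91.1
gripper_force: 0.0
```

```bash
python3 - <<'E'
from h import *
np.set_printoptions(precision=1,suppress=True)
s=env.state(); print(s["ee_pos"],s["ee_rot"])
p,d,X,C=cloud("wrist"); save("w2",p)
Z=X[...,2]
m=((Z>48)&(Z<58)&(X[...,0]>390)&(X[...,0]<560)&(X[...,1]>-340)&(X[...,1]<-240)).astype(np.uint8)
n,l,st,_=cv2.connectedComponentsWithStats(m)
for k in range(1,n):
    if st[k,4]>60:
        P=X[l==k]; c,s,a=cv2.minAreaRect(P[:,:2].astype(np.float32)); print(st[k],np.round(c,1),np.round(s,1),a,np.median(P[:,2]))
E
```

```text
[ 531.2 -285.8  117.8] [-179.9    0.2    6.3]
[229 191  53  15 783] [ 531.7 -285. ] [12.4 45.4] 6.597619533538818 54.05681131306443
[231 272  49  15 595] [ 453.2 -293.8] [12.7 45.7] 8.512855529785156 53.74558886818186
```

View pics/w2.png

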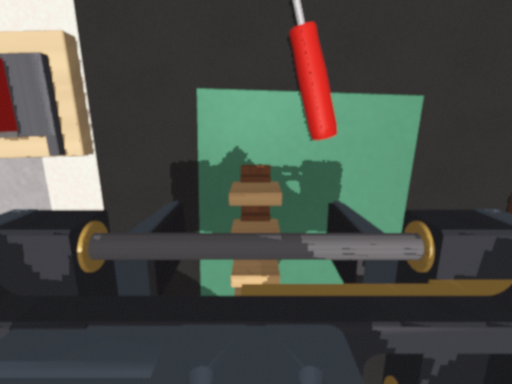

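The view shows shim0's top at (255,193), centred between the open fingers. Its measured centre is (531.7, −285), within 1 mm of the tool. I go down and grip.

>>> send_rows(targets=[[[0,0,0,0,0.004,-0.15,-1],[0,0,0,0,0,-0.15,-1],[0,0,0,0,0,-0.1,-1],[0,0,0,0,0,-0.06,-1],[0,0,0,0,0,0,1],[0,0,0,0,0,0,1],[0,0,0,0,0,0,1],[0,0,0,0,0,0,1],[0,0,0,0,0,0,1]]], grip_force=15)

```text
time_s: 6.2
ee_pos: [532.4, -285.1, 28.8]
ee_rot: [179.9, -0.1, 6.4]
force: [0.0, -0.2, 0.7]
gripper_width: 54.1
gripper_force: 0.0
```

>>> send_rows(targets=[[[0,0,0,0,0,0,1],[0,0,0,0,0,0,1],[0,0,0,0,0,0,1],[0,0,0,0,0,0,1]]])

```text
time_s: 6.6
ee_pos: [532.2, -285.0, 28.3]
ee_rot: [180.0, -0.0, 6.4]
force: [-0.8, -0.3, 4.0]
gripper_width: 45.6
gripper_force: 15.0
```

>>> send_rows(targets=[[[0,0,0,0,0,0.1,1],[0,0,0,0,0,0.2,1],[0,0,0,0,0,0.16,1]]])

```text
time_s: 6.9
ee_pos: [532.0, -284.8, 120.9]
ee_rot: [-180.0, 0.0, 6.4]
force: [0.8, -1.4, 0.2]
gripper_width: 45.9
gripper_force: 15.0
```

>>> send_rows(targets=[[[0,0,0.092,0.023,0.138,0,1],[0,0,0.092,0.023,0.138,0,1],[0,0,0.092,0.023,0.138,0,1],[0,0,0.092,0.023,0.138,0,1],[0,0,0.092,0.023,0.138,0,1],[0,0,0.092,0.023,0.138,0,1],[0,0,0.092,0.023,0.138,0,1],[0,0,0.092,0.023,0.138,0,1],[0,0,0.092,0.023,0.138,0,1],[0,0,0.092,0.023,0.138,0,1],[0,0,0.092,0.023,0.138,0,1],[0,0,0,0,0,0,1]]])

```text
time_s: 8.1
ee_pos: [582.8, 21.7, 119.5]
ee_rot: [-180.0, -0.1, 97.7]
force: [0.6, -0.5, -0.4]
gripper_width: 45.8
gripper_force: 15.0
```

```bash
python3 - <<'E'
from h import *
np.set_printoptions(precision=1,suppress=True)
s=env.state(); print(s["ee_pos"],s["ee_rot"],s["gripper_width"],s["force"])
p,d,X,C=cloud("side"); save("s2",cv2.resize(p[130:250,190:350],(800,600)))
m=(X[...,2]>105)&(X[...,2]<150)&(abs(X[...,0]-583)<30)&(abs(X[...,1]-18)<30)
hsv=cv2.cvtColor(p,cv2.COLOR_RGB2HSV); m&=(hsv[...,0]<25)&(hsv[...,1]>60)&(hsv[...,2]>80)
print(m.sum(), X[m].min(0) if m.any() else 0, X[m].max(0) if m.any() else 0)
E
```

```text
[582.8  21.7 119.5] [-180.    -0.1   97.7] 45.77202491719895 [ 0.6 -0.5 -0.4]
198 [554.4   5.7 105.2] [607.9  40.5 145.4]
```

View pics/s2.png

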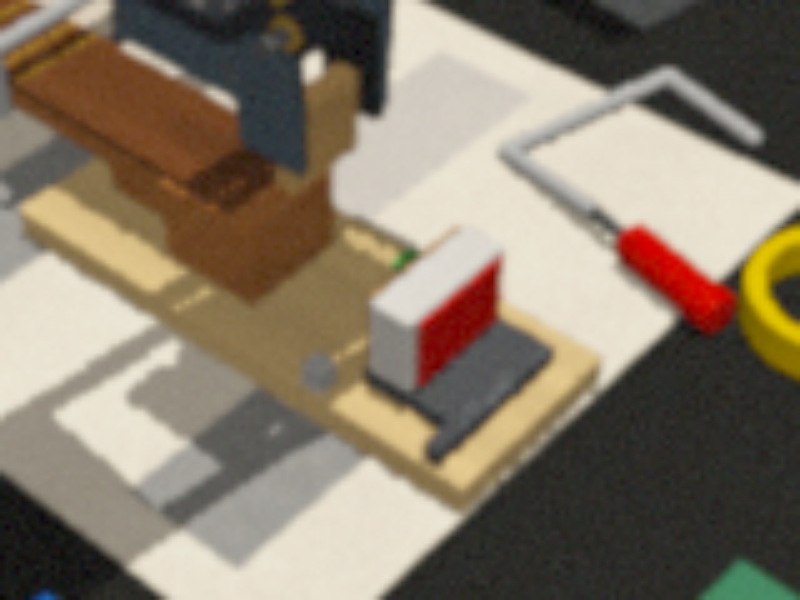

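The side view shows the shim held level between the fingers above the gap, with the jaw open. The tool is about 4 mm too far in y, so I correct that and lower.

>>> send_rows(targets=[[[0,0,0,0,-0.02,0,1],[0,0,0,0,0,-0.1,1],[0,0,0,0,0,-0.1,1],[0,0,0,0,0,0,1]]])

```text
time_s: 8.55
ee_pos: [580.3, 13.2, 77.5]
ee_rot: [-179.7, -0.0, 97.3]
force: [0.3, 0.8, -0.6]
gripper_width: 46.1
gripper_force: 15.0
```

>>> send_rows(targets=[[[0,0,0,0,0,0,1],[0,0,0,0,0,0,1]]])

```text
time_s: 8.75
ee_pos: [583.4, 14.1, 81.0]
ee_rot: [179.9, 0.0, 97.4]
force: [0.3, -0.2, -1.1]
gripper_width: 45.5
gripper_force: 15.0
```

```bash
python3 - <<'E'
from h import *
np.set_printoptions(precision=1,suppress=True)
for i in range(6):
    s=env.state(); print(s["time_s"],s["ee_pos"],s["ee_rot"],s["force"]); optics.grab_frame("side")
E
```

```text
8.75 [583.4  14.1  81. ] [179.9   0.   97.4] [ 0.3 -0.2 -1.1]
8.8 [583.4  14.3  81.1] [179.9   0.   97.4] [-0.3 -0.5 -0.1]
8.85 [583.4  14.4  81.1] [179.9   0.   97.4] [ 0.2  0.8 -0.5]
8.9 [583.2  14.6  80.9] [179.9   0.   97.5] [ 0.8 -0.6 -0.3]
8.95 [583.1  14.7  80.8] [179.9   0.   97.5] [ 0.2  0.4 -0.5]
9.0 [582.9  14.7  80.6] [179.9   0.   97.5] [-0.7 -0.  -0.3]
```

>>> send_rows(targets=[[[0,0,0,0.002,0.015,0,1],[0,0,0,0,0,-0.08,1],[0,0,0,0,0,-0.08,1],[0,0,0,0,0,-0.03,1],[0,0,0,0,0,0,1],[0,0,0,0,0,0,1],[0,0,0,0,0,0,1]]])

```text
time_s: 9.75
ee_pos: [583.5, 17.8, 42.6]
ee_rot: [179.9, 0.0, 97.5]
force: [0.4, -0.6, 0.5]
gripper_width: 46.0
gripper_force: 15.0
```

>>> send_rows(targets=[[[0,0,0,0,0,-0.008,1],[0,0,0,0,0,-0.006,1],[0,0,0,0,0,0,1],[0,0,0,0,0,0,1]]])

```text
time_s: 10.15
ee_pos: [583.4, 17.8, 40.3]
ee_rot: [179.9, 0.0, 97.5]
force: [-0.4, -0.0, 4.6]
gripper_width: 45.9
gripper_force: 15.0
```

The upward force shows the shim is on the bed. I release it and rise.

>>> send_rows(targets=[[[0,0,0,0,0,0,-1],[0,0,0,0,0,0,-1],[0,0,0,0,0,0,-1],[0,0,0,0,0,0,-1],[0,0,0,0,0,0,-1],[0,0,0,0,0,0.1,-1],[0,0,0,0,0,0.15,-1],[0,0,0,0,0,0.15,-1],[0,0,0,0,0,0,-1]]])

```text
time_s: 11.05
ee_pos: [585.9, 17.8, 123.4]
ee_rot: [179.5, 0.1, 97.5]
force: [-0.1, -0.1, -0.5]
gripper_width: 91.1
gripper_force: 0.0
```

>>> send_rows(targets=[[[0,0,-0.092,-0.041,-0.14,0,-1],[0,0,-0.092,-0.041,-0.14,0,-1],[0,0,-0.092,-0.041,-0.14,0,-1],[0,0,-0.092,-0.041,-0.14,0,-1],[0,0,-0.092,-0.041,-0.14,0,-1],[0,0,-0.092,-0.041,-0.14,0,-1],[0,0,-0.092,-0.041,-0.14,0,-1],[0,0,-0.092,-0.041,-0.14,0,-1],[0,0,-0.092,-0.041,-0.14,0,-1],[0,0,-0.092,-0.041,-0.14,0,-1],[0,0,-0.092,-0.041,-0.14,0,-1],[0,0,0,0,0,0,-1]]])

```text
time_s: 12.25
ee_pos: [491.6, -292.9, 118.2]
ee_rot: [180.0, 0.1, 6.1]
force: [0.1, 1.4, -0.3]
gripper_width: 90.8
gripper_force: 0.0
```

>>> send_rows(targets=[[[0,0,0,0,0,0,-1],[0,0,0,0,0,0,-1],[0,0,0,0,0,0,-1],[0,0,0,0,0,0,-1]]])

```text
time_s: 12.65
ee_pos: [493.1, -289.4, 119.1]
ee_rot: [-180.0, 0.0, 6.5]
force: [-0.9, 0.2, -0.5]
gripper_width: 91.2
gripper_force: 0.0
```

```bash
cat > m.py <<'E'
from h import *
np.set_printoptions(precision=1,suppress=True)
for c in ("side","scene"):
    p,d,X,C=cloud(c); Z=X[...,2]
    a=np.radians(7.6); ex=np.array([np.cos(a),np.sin(a)]); ey=np.array([-ex[1],ex[0]])
    lx=(X[...,:2]-[587,0])@ex; ly=(X[...,:2]-[587,0])@ey
    lo,hi=(61,69) if c=="side" else (60,68)
    m=((Z>lo)&(Z<hi)&(abs(lx)<35)&(ly>-32)&(ly<33)).astype(np.uint8)
    n,l,st,_=cv2.connectedComponentsWithStats(m)
    for k in range(1,n):
        if st[k,4]>20:
            q=l==k; r=cv2.minAreaRect(np.c_[lx[q],ly[q]].astype(np.float32)); print(c,"top",st[k,4],np.round(r[0],1),np.round(r[1],1),round(r[2],1),round(float(np.median(Z[q])),1))
    m=(Z>71)&(Z<82)&(abs(lx)<40)&(ly>-75)&(ly<32)
    print(c,"jaw face ly",np.percentile(ly[m],[2,97.5]) if m.any() else None)
if __name__=="__main__":
    s=env.state(); print(s["time_s"],s["ee_pos"],s["ee_rot"],s["force"])
E
python3 m.py
```

```text
side top 83 [-1.9 17.7] [13.2 45.8] 88.6 64.9
side jaw face ly [-66.4 -36.7]
scene top 81 [-0.6 15.1] [12.8 46.5] 88.4 63.3
scene jaw face ly [-68.2 -39.5]
12.75 [ 493.  -289.6  119.2] [180.   -0.    6.5] [-0.3 -0.1 -0.2]
```

The first shim stands upright at the right place (side and scene agree, allowing for the scene camera's known −2.5 mm offset). Now I pick up the second.

>>> send_rows(targets=[[[0,0,0,0,0,-0.15,-1],[0,0,0,0,0,-0.15,-1],[0,0,0,0,0,-0.1,-1],[0,0,0,0,0,-0.055,-1],[0,0,0,0,0,0,1],[0,0,0,0,0,0,1],[0,0,0,0,0,0,1],[0,0,0,0,0,0,1],[0,0,0,0,0,0,1],[0,0,0,0,0,0,1],[0,0,0,0,0,0,1],[0,0,0,0,0,0,1]]], grip_force=15)

```text
time_s: 13.95
ee_pos: [493.0, -290.4, 28.6]
ee_rot: [180.0, -0.0, 6.4]
force: [-0.6, 0.4, 3.6]
gripper_width: 45.7
gripper_force: 15.0
```

>>> send_rows(targets=[[[0,0,0,0,0,0,1],[0,0,0,0,0,0,1]]])

```text
time_s: 14.15
ee_pos: [493.0, -290.4, 28.6]
ee_rot: [180.0, -0.0, 6.4]
force: [-0.7, 0.4, 5.3]
gripper_width: 45.9
gripper_force: 15.0
```

>>> send_rows(targets=[[[0,0,0,0,0,0.1,1],[0,0,0,0,0,0.2,1],[0,0,0,0,0,0.16,1]]])

```text
time_s: 14.45
ee_pos: [492.7, -290.1, 120.9]
ee_rot: [-180.0, 0.0, 6.4]
force: [0.2, 0.3, -0.6]
gripper_width: 46.1
gripper_force: 15.0
```

>>> send_rows(targets=[[[0,0,0.092,0.043,0.128,0,1],[0,0,0.092,0.043,0.128,0,1],[0,0,0.092,0.043,0.128,0,1],[0,0,0.092,0.043,0.128,0,1],[0,0,0.092,0.043,0.128,0,1],[0,0,0.092,0.043,0.128,0,1],[0,0,0.092,0.043,0.128,0,1],[0,0,0.092,0.043,0.128,0,1],[0,0,0.092,0.043,0.128,0,1],[0,0,0.092,0.043,0.128,0,1],[0,0,0.092,0.043,0.128,0,1],[0,0,0,0,0,0,1]]])

```text
time_s: 15.65
ee_pos: [588.0, -5.9, 119.5]
ee_rot: [180.0, -0.1, 97.7]
force: [-0.1, -0.3, 0.5]
gripper_width: 45.8
gripper_force: 15.0
```

>>> send_rows(targets=[[[0,0,0,0,0,0,1],[0,0,0,0,0,0,1],[0,0,0,0,0,0,1],[0,0,0,0,0,0,1],[0,0,0,0,0,0,1]]])

```text
time_s: 16.15
ee_pos: [587.3, -9.2, 120.2]
ee_rot: [180.0, 0.0, 97.4]
force: [-0.9, -0.3, -0.7]
gripper_width: 45.8
gripper_force: 15.0
```

On target. Lower to about z = 42.5 and let it settle.

>>> send_rows(targets=[[[0,0,0,0,0,-0.12,1],[0,0,0,0,0,-0.12,1],[0,0,0,0,0,-0.1,1],[0,0,0,0,0,-0.05,1],[0,0,0,0,0,0,1],[0,0,0,0,0,0,1],[0,0,0,0,0,0,1]]])

```text
time_s: 16.85
ee_pos: [588.1, -8.7, 43.1]
ee_rot: [179.9, 0.0, 97.5]
force: [0.7, -0.3, 0.3]
gripper_width: 45.7
gripper_force: 15.0
```

>>> send_rows(targets=[[[0,0,0,0,0,-0.008,1],[0,0,0,0,0,-0.008,1],[0,0,0,0,0,0,1],[0,0,0,0,0,0,1]]])

```text
time_s: 17.25
ee_pos: [587.9, -8.6, 39.7]
ee_rot: [179.9, 0.0, 97.5]
force: [-1.1, -0.1, 4.7]
gripper_width: 45.7
gripper_force: 15.0
```

>>> send_rows(targets=[[[0,0,0,0,0,0,-1],[0,0,0,0,0,0,-1],[0,0,0,0,0,0,-1],[0,0,0,0,0,0,-1],[0,0,0,0,0,0,-1],[0,0,0,0,0,0.1,-1],[0,0,0,0,0,0.15,-1],[0,0,0,0,0,0.15,-1],[0,0,0,0.018,-0.148,0,1],[0,0,0,0.018,-0.148,0,1],[0,0,0,0.018,-0.148,0,1],[0,0,0,0,0,0,1]]])

```text
time_s: 18.45
ee_pos: [598.6, -100.6, 119.0]
ee_rot: [180.0, 0.1, 97.3]
force: [0.1, -0.1, -0.3]
gripper_width: 62.2
gripper_force: 0.0
```

>>> send_rows(targets=[[[0,0,0,0,0,0,1],[0,0,0,0,0,0,1],[0,0,0,0,0,0,1],[0,0,0,0,0,0,1],[0,0,0,0,0,0,1],[0,0,0,0,0,0,1],[0,0,0,0,0,0,1],[0,0,0,0,0,0,1]]])

```text
time_s: 19.25
ee_pos: [598.2, -97.4, 119.0]
ee_rot: [180.0, 0.0, 97.5]
force: [0.3, -0.9, -0.6]
gripper_width: 0.5
gripper_force: 0.0
```

```bash
python3 m.py
```

```text
side top 80 [-1.6 16.9] [13.  46.3] 87.4 64.9
side top 83 [-0.2 -9.7] [12.4 46.7] 89.7 64.8
side jaw face ly [-66.1 -36.7]
scene top 74 [ 0.3 15. ] [13.  45.4] 88.2 63.3
scene top 34 [ 14.8 -12. ] [11.6 16.8] 87.1 63.6
scene jaw face ly [-68.2 -38.7]
19.35 [598.2 -97.4 119. ] [180.   -0.   97.5] [ 0.1 -0.4  0.1]
```

Both shims stand upright, and the shut fingers are behind the plate. I lower and close in.

>>> send_rows(targets=[[[0,0,0,0,0,-0.15,1],[0,0,0,0,0,-0.15,1],[0,0,0,0,0,-0.08,1],[0,0,0,0,0,0,1],[0,0,0,0,0,0,1],[0,0,0,0,0,0,1],[0,0,0,-0.003,0.025,0,1],[0,0,0,-0.003,0.025,0,1],[0,0,0,-0.002,0.015,0,1],[0,0,0,-0.002,0.015,0,1],[0,0,0,-0.002,0.015,0,1],[0,0,0,0,0,0,1]]])

```text
time_s: 20.55
ee_pos: [596.0, -78.2, 43.2]
ee_rot: [180.0, 0.0, 97.5]
force: [0.5, -2.1, 0.2]
gripper_width: 0.6
gripper_force: 0.6
```

>>> send_rows(targets=[[[0,0,0,-0.002,0.018,0,1],[0,0,0,-0.003,0.018,0,1],[0,0,0,-0.002,0.018,0,1],[0,0,0,-0.003,0.018,0,1],[0,0,0,-0.002,0.018,0,1],[0,0,0,-0.003,0.018,0,1],[0,0,0,-0.002,0.018,0,1],[0,0,0,-0.003,0.018,0,1],[0,0,0,-0.002,0.018,0,1],[0,0,0,-0.002,0.018,0,1],[0,0,0,0,0,0,1],[0,0,0,0,0,0,1]]])

```text
time_s: 21.75
ee_pos: [590.6, -42.1, 42.8]
ee_rot: [-180.0, -0.0, 97.5]
force: [0.3, -1.7, 0.2]
gripper_width: 0.3
gripper_force: 1.1
```

```bash
python3 m.py
```

```text
side jaw face ly [-59.7 -34.9]
scene jaw face ly [-61.7   2.7]
21.85 [590.6 -42.4  42.8] [-180.    -0.    97.5] [ 1.4 -2.8  0.6]
```

>>> send_rows(targets=[[[0,0,0,-0.001,0.012,0,1],[0,0,0,-0.002,0.012,0,1],[0,0,0,-0.001,0.01,0,1],[0,0,0,-0.001,0.007,0,1],[0,0,0,0,0,0,1],[0,0,0,0,0,0,1],[0,0,0,0,0,0,1]]])

```text
time_s: 22.55
ee_pos: [589.6, -34.1, 42.8]
ee_rot: [-180.0, -0.0, 97.5]
force: [-0.7, -2.0, -1.1]
gripper_width: 0.6
gripper_force: 1.2
```

>>> send_rows(targets=[[[0,0,0,-0.001,0.006,0,1],[0,0,0,-0.001,0.005,0,1],[0,0,0,0,0.005,0,1],[0,0,0,0,0,0,1],[0,0,0,0,0,0,1],[0,0,0,0,0,0,1]]])

```text
time_s: 23.15
ee_pos: [589.6, -33.9, 42.9]
ee_rot: [-180.0, 0.3, 97.6]
force: [-0.7, -12.8, -0.4]
gripper_width: 0.2
gripper_force: 6.0
```

The jaw now stops hard at 12.8 N, at about the predicted slide (≈50 mm). I push 2 mm more and check.

>>> send_rows(targets=[[[0,0,0,0,0.005,0,1],[0,0,0,0,0.005,0,1],[0,0,0,0,0,0,1],[0,0,0,0,0,0,1],[0,0,0,0,0,0,1],[0,0,0,0,0,0,1],[0,0,0,0,0,0,1],[0,0,0,0,0,0,1]]])

```text
time_s: 23.95
ee_pos: [589.6, -33.9, 42.9]
ee_rot: [-179.9, 0.4, 97.6]
force: [-0.0, -18.1, -1.5]
gripper_width: 0.6
gripper_force: 9.2
```

```bash
python3 - <<'E'
from h import *
for i in range(6):
    s=env.state(); print(s["time_s"],np.round(s["ee_pos"],1),np.round(s["force"],1)); 
    p,_=optics.grab_frame("side" if i%2 else "scene")
    q=cv2.resize(p[130:220,210:330] if i%2 else p[140:250,230:377],(400,300),interpolation=cv2.INTER_CUBIC)
    if i==0:a=q
    if i==1: save("end",np.hstack([a,q]))
E
```

```text
23.95 [589.6 -33.9  42.9] [ -0.  -18.1  -1.5]
24.0 [589.7 -33.9  43. ] [ -1.  -19.1  -1.3]
24.05 [589.6 -33.9  42.9] [  0.  -18.1  -0.9]
24.1 [589.6 -33.9  43. ] [  0.4 -18.1  -0.5]
24.15 [589.6 -33.9  42.9] [ -0.5 -18.4  -1.4]
24.2 [589.6 -33.9  42.9] [ -0.3 -19.1  -1.8]
```

View pics/end.png

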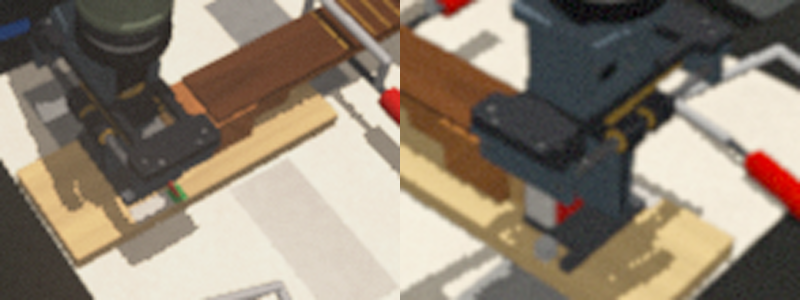

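The left half shows the jaw's red pointer inside the green band at (175,188). The push holds at about 18 N with the pose still, roughly 10 mm short of the end stop. I hand in.

```bash
python3 -c "
from workcell import env
print(env.job_done())"
```

```text
the job is handed in; nothing more can be done
None
```

I stood two shims in the gap and handed the job in with the arm still pushing the jaw at about 18 N, the red pointer in the green band and the slide at about 49–50 mm; the other two shims stayed in the rack, and no pass/fail result was reported back.

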